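# Wind the bulk film loader empty and free its crank

### The arm

A 6-joint arm with a two-finger parallel gripper is mounted at the origin on a cart in front of the work surface, level with it; the furniture and walls round the work are solid. World frame = base frame: x ahead of the robot, y to its left, z up, the work surface at z = 0. Lengths are in m, angles in rad, forces in N, time in s.
With the tool pointing down it reaches from about 0.325 to 0.775 m from the base axis. Payload 5.5 kg.
Tool frame: the origin (TCP) lies on the mounting face of the last link; the fingertips stand 173 mm ahead of it and the grasp point (between the pads) lies 155 mm ahead of it; z points along the fingers, y is the line along which they close (so a half turn about z gives the same grasp; the last joint's range is limited). The gripper opens to 85 mm and grips with 20 to 120 N. Pads are 22 mm wide; open, the fingers measure 114 mm over their backs; the gripper's body (76 mm by 85 mm) begins 54 mm behind the grasp point. The pads swing forward as they close: fully open they stand 13 mm farther back than shut.
Start: joints at [1.266, 0.091, 1.231, -0, 1.82, -0.057], TCP at [0.147, 0.582, 0.405] pointing down, gripper open.
Joint ranges: [-2.87, 2.87], [-0.86, 2.18], [0.17, 2.46], [-1.51, 4.65], [0.06, 2.69], [-2.65, 2.65]. Speed limits (rad/s): [2.57, 2.57, 3.01, 3.14, 3.14, 3.14].

### API

Orientations are given as a unit quaternion [x, y, z, w].
In Python, from cell import r, cams gives the robot as it stands.
- The arm moves only by the tool send_rows, never from a script. Its argument "steps" is a list of rows, each an object with "jaw": the opening in per cent of the stroke, from 0 (shut) to 100 (fully open); "translation": the shift along the tool's x, y, z in units of 40 mm (1.0 is 40 mm), a list of three; "turn": the turn about the tool's z in rad. In form: [{"jaw": jaw, "translation": [x, y, z], "turn": turn}, ...]. A call has 1 to 20 rows; each row shifts and turns the commanded pose from where the row before left it, along the tool's axes as they then stand; what a row does not reach is not made up. A row lasts 1/10 s, in which the tool goes at most 50 mm and 8.59 degrees, less where a joint would pass 70% of its speed; a pose out of reach is approached as far as the arm can. A call is refused whole if a number of a shift passes 1 or a number of a turn 0.15, either way. A call with a gripper value outside its range is refused whole. The fingers move at their own pace and stop on an object; "grip_force" is the grip in N (left out, the last holds). Time passes only in rows, so rows that do not move let the fingers close. It gives the time, the measured TCP pose, the force, the opening and the grip force at its end, in the units of the state.
- r.read_state(): the state, without advancing time (a new reading comes with each control period).
- cams.get_image(name): name is "scene" or "top" or "wrist"; returns the picture (384x512x3 uint8, blue, green, red); there is no depth.
- cams.camera_info(name): a dict with "camera_matrix" (3x3 intrinsics, pixels), "xyz" and "rotation" of the camera in the world. Camera axes: x right, y up, looking along -z (the intrinsics and any distortion apply to the point x, -y, -z); pixel columns grow to the right and rows downward; lengths in m; the calibration is good to about 2 mm. The wrist camera is an equidistant fisheye: a pixel r from the principal point sees the ray r / f radians off the axis. A picture is of the moment at which its call begins: read the wrist's pose just before it. camera_info takes no time and is no camera call; for the wrist camera it gives the pose at the moment of the call.
- r.job_done(): hands the job in; it is judged then, once.
The state is a dict: "time": time; "qpos": joint angles; "qvel": joint speeds; "tau": joint torques, N m; "tcp_pos": TCP position; "eef_rot": TCP orientation; "ft_force": force on the tool from outside, world axes, zero at the start; "wrist_torque": the same for the moment, N m; "width": opening from 0.0 (shut) to 1.0 (fully open); "finger_force": force on a finger pad.
Only numpy, scipy, OpenCV 4.12 (cv2) and the standard library are available. Lean on these libraries where they do the work, as an engineer would, in place of code of your own. Each camera call takes 0.05 s, during which the arm holds its last target. There are 200 camera calls.

### The job

The last of the film has to go from the bulk loader into its cassette. First take the spool of thread that was left on the loader's round lid, in the way of the crank, and stand it upright on a free part of the bench. Then turn the crank clockwise (seen from above) until its pull suddenly drops away and it runs free, stop within half a turn of that so the film's end is not swallowed, and only then draw the crank straight up to its stop and let go; knock nothing over and leave everything else on the bench where it is.

Things in the scene. Friction and masses are not known exactly. Their poses are not given: they have to be found in the camera images.
- loader: film loader on a dark base plate 212 x 128 x 11 mm, fixed to the bench: a black round drum with a ribbed grey lid, and beside it a black box 60 mm wide (cassette chamber) with a grey cover and a steel crank on top. Origin: middle of the plate's underside, on the bench; x (level) runs from the drum to the crank, z up. Drum axis at x = -40 mm, crank axis at x = +45 mm, both y = 0.
- drum_lid (a point): middle of the drum's flat grey screw lid, 112 mm across, its top 63.5 mm above the bench. The film inside is out of sight and its end (film_tail) is not tracked: how much is left differs each time, about 1.3 to 4 turns of the crank, and can only be felt.
- crank_axis (a point): point on the crank's upright axis on top of the chamber's cover, 59.5 mm above the bench. The knob goes round this axis at a radius of 35 mm.
- winder_spindle (a joint): turn of the crank, rad: 0 at the start with the arm along the loader's +x; grows clockwise seen from above, so the arm points along (cos q, -sin q) in the loader's frame; a stop bars it below 0. Film left: steady drag, about 3 to 7 N at the knob, lighter in the first half turn. Film through: drag falls at once to under 1 N and stays so for 2 turns or more. The value does not tell how much is left.
- crank_lift (a joint): how far the crank is drawn up along its axis, m: 0 down (winding), 0.014 fully up (stop). It slides with about 3 N of friction, stays where it is left, and can be drawn up at any angle of the crank by pulling its knob straight up.
- knob_mid (a point): middle of the crank's black knob, an upright cylinder 13 mm across and 24 mm tall at the end of the arm, which spins freely on its own pin, so a gripper can hold it and keep its heading all the way round. Crank down: knob from 77.5 to 101.5 mm above the bench, this point at 89.5 mm; the steel arm below it, 11 mm wide, has its top at 76 mm.
- thread_spool: wooden spool of pale thread, 38 mm across its end flanges and 50 mm tall, 30 to 65 g; starts upright on the drum's grey lid (underside 63.5 mm above the bench), at the side towards the crank and within the swing of the knob. Origin: centre of its underside, z along its axis.
- cassette_1: empty steel film cassette, upright cylinder 25 mm across and 52 mm tall, behind and to the right of the loader; origin under its centre. Bystander.
- cassette_2: a second film cassette like it, next to it. Bystander.
- steel_cup: small steel cup, 66 mm across and 60 mm tall, open at the top, behind and to the right of the loader; origin under its centre. Bystander.
- pins_tin: flat round tin, 67 mm across and 24 mm tall, behind the loader; origin under its centre. Bystander.
Not all that is in view belongs to the job. Leave any yellow look-alike of the thread_spool alone.

How it is judged:
On the way, in this order (a step that is already met when the one before it is completed fails the run):
1. the spool of thread stands upright on the bench, let go (height (world z) of thread_spool below 0.004 m and angle between thread_spool's own z axis and vertical below 0.1 rad and contact force between the fingers and thread_spool below 0.05 N), for 0.2 s.
2. the film's end is through and the crank turns free (x of film_tail in the frame of loader below -0.0447 m), for 0.1 s.
At the end, for the whole second after the job is handed in: the film's end is through, and the crank went on no more than half a turn (the rule allows about 0.7) after it ran free; the crank is drawn up at least 11 of its 14 mm; the spool stands on the bench, upright within 0.1 rad, at rest (x of film_tail in the frame of loader below -0.0447 m and y of film_tail in the frame of loader below -0.0167 m and value of joint crank_lift above 0.011 m and height (world z) of thread_spool below 0.004 m and angle between thread_spool's own z axis and vertical below 0.1 rad and linear speed of thread_spool below 0.02 m/s); the robot touches nothing.
It fails at once if the crank was drawn up (over 6 mm) while film was still pulling on it (value of joint crank_lift above 0.006 m and not (x of film_tail in the frame of loader below -0.0447 m)).
It fails at once if the spool of thread was knocked over (tilted over 0.6 rad) (angle between thread_spool's own z axis and vertical above 0.6 rad).
It fails at once if another thing on the bench was moved by over 20 mm (distance of any of cassette_1, cassette_2, steel_cup, pins_tin from where it was at the start of the episode above 0.02 m).
It also fails if it takes over 72 s, if anything falls off the work surface, if the arm or the gripper's body presses on something with over 40 N, if the wrist force passes 120 N, or if a joint passes its speed limit or range.

## Working session

There is one attempt and no reset: what is moved stays moved. The work goes in short steps, Python scripts to look and compute and a tool call to move; the robot and the scene stay as the last step left them, time stands still between calls to the robot, and variables do not carry over. Pictures are saved under pics/ and viewed, at most 10 in all, crops included, and the job is handed in when it is done.

Besides the shell and the picture viewer there is one more tool, called after "Emit:" as name(argument=value, ...) on one line, values as JSON. send_rows: Moves the arm, as the interface text tells. Its arguments: {"type":"object","properties":{"steps":{"type":"array","items":{"type":"object","properties":{"jaw":{"type":"number"},"translation":{"type":"array","items":{"type":"number"}},"turn":{"type":"number"}}}},"grip_force":{"type":"number"}},"required":["steps"]}

```bash
mkdir -p pics; ls
python3 - <<'E'
from cell import r,cams
import cv2
for n in("scene","top"):
    cv2.imwrite(f"pics/{n}0.png",cams.get_image(n)); i=cams.camera_info(n); print(n,i)
print(r.read_state())
E
```

```text
pics
scene {'camera_matrix': array([[435.25181855,   0.        , 260.42291693],
       [  0.        , 435.25181855, 189.25116631],
       [  0.        ,   0.        ,   1.        ]]), 'xyz': array([ 0.12336273, -0.48231849,  0.69365401]), 'rotation': array([ 0.33086276, -0.14376762, -0.35232639,  0.86355475])}
top {'camera_matrix': array([[355.62502214,   0.        , 256.78104812],
       [  0.        , 355.62502214, 192.04652156],
       [  0.        ,   0.        ,   1.        ]]), 'xyz': array([ 0.43897888, -0.07125383,  0.91547127]), 'rotation': array([-0.03481099,  0.03591934,  0.7106621 , -0.70175307])}
{'time': 0.1, 'qpos': array([ 1.26628204e+00,  9.18354165e-02,  1.23179734e+00, -3.71842758e-05,
        1.81979925e+00, -5.66523889e-02]), 'qvel': array([ 3.90242299e-05, -2.25336282e-03, -2.26895071e-03,  3.94617764e-04,
       -1.76805505e-03,  6.19787856e-04]), 'tau': array([ 1.03559636e-03, -4.60212672e+01, -4.19221616e+01, -1.81587084e-04,
        1.05218074e-02,  3.93705318e-05]), 'tcp_pos': array([0.147197  , 0.58172605, 0.4036146 ]), 'eef_rot': array([ 1.23618431e-01,  9.92329400e-01, -9.07959982e-04, -1.47447444e-04]), 'ft_force': array([ 0.20393264, -0.51047545, -0.17373761]), 'wrist_torque': array([ 0.00816369,  0.03768675, -0.02669834]), 'finger_force': 0.0, 'width': 0.9995798800248674}
```

View pics/scene0.png

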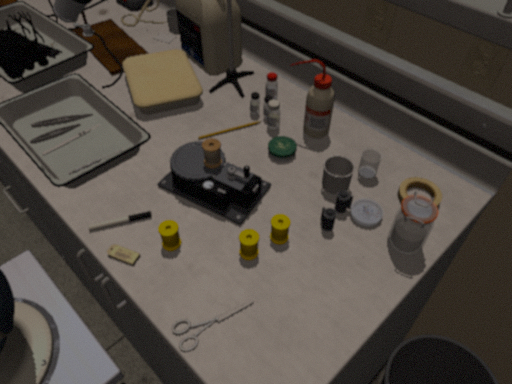

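View pics/top0.png

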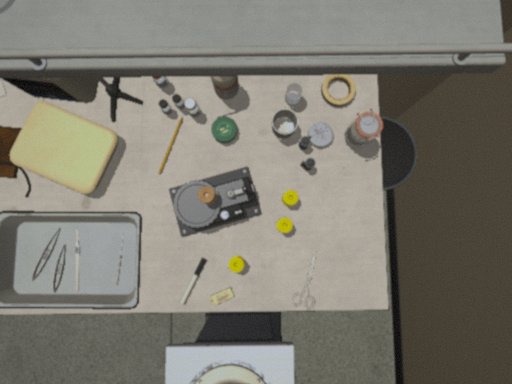

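Candidates for the spool: a pale/brown one on the lid at top (207,195) and scene (211,152). The yellow look-alikes are at top (291,198), (285,226) and (237,265). I choose the one on the lid and check it in a close crop.

```bash
cat > h.py <<'E'
import numpy as np,cv2
from scipy.spatial.transform import Rotation as R
from cell import r,cams
def ray(n,u,v,info=None):
    i=info or cams.camera_info(n);K=i["camera_matrix"];x=(u-K[0,2])/K[0,0];y=(v-K[1,2])/K[1,1]
    if n=="wrist":
        t=np.hypot(x,y);s=np.sin(t)/max(t,1e-9);d=[x*s,-y*s,-np.cos(t)]
    else:d=[x,-y,-1]
    return np.array(i["xyz"]),R.from_quat(i["rotation"]).apply(d)
def at(n,u,v,z,info=None):
    o,d=ray(n,u,v,info);return (o+d*(z-o[2])/d[2])
E
python3 - <<'E'
import cv2,numpy as np
t=cv2.imread("pics/top0.png")[160:245,160:300];s=cv2.imread("pics/scene0.png")[130:225,150:290]
a=cv2.resize(t,None,fx=5.6,fy=5.6,interpolation=3)[:,:784]
b=cv2.resize(s,None,fx=5.6,fy=5.6,interpolation=3)
cv2.imwrite("pics/c1.png",a);cv2.imwrite("pics/c2.png",b)
E
```

```text
(no output)
```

View pics/c1.png

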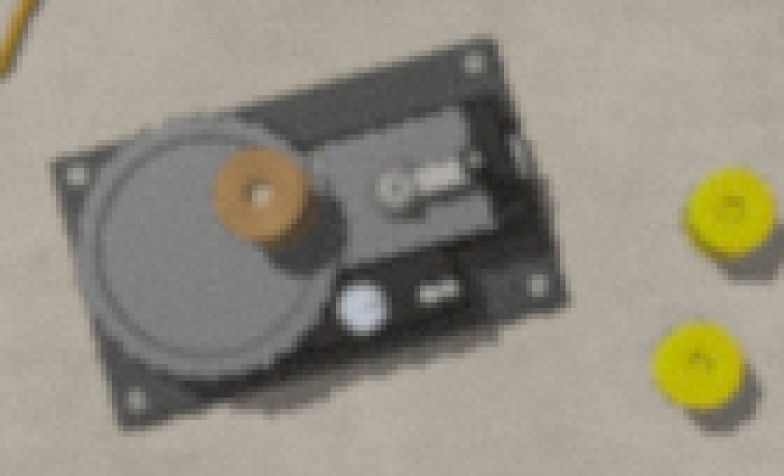

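The crop shows the wooden spool on the lid at (260,195) in the crop. The crank hub is at (397,190), the arm points right to about (485,160), and the plate corners are clear.

Run:
```python
from h import *
f=lambda u,v,z:at("top",160+(u+.5)/5.6-.5,160+(v+.5)/5.6-.5,z)
C=[f(*p,.011)[:2] for p in((52,160),(490,40),(568,305),(125,430))]
print(np.round(C,4),[np.linalg.norm(C[i]-C[i-1]).round(4) for i in range(4)])
c=np.mean(C,0);ex=(C[1]-C[0]+C[2]-C[3]);ex/=np.linalg.norm(ex);ey=np.array([-ex[1],ex[0]])
print("c",c,"ex",ex,"yaw",np.arctan2(ex[1],ex[0]))
print("crank pred",c+.045*ex,"drum",c-.04*ex,"knob",c+.08*ex)
print("hub meas z.075",f(397,190,.075),"lid",f(207,247,.0635))
sp=f(260,195,.1135);print("spool",sp, "rel", (sp[:2]-c)@ex,(sp[:2]-c)@ey)
for n,(u,v),z in(("green",(225,129),.024),("greytin",(320,134),.024),("cup",(285,124),.06),("c1",(305,144),.05),("c2",(308,165),.05),("y1",(291,198),.05),("y2",(285,226),.05),("y3",(237,265),.05),("pen",(195,280),0)):print(n,at("top",u,v,z)[:2].round(3))
s=r.read_state();e=R.from_quat(s["eef_rot"]).as_matrix();print(e.round(3))
print(cams.camera_info("wrist"))
```

```text
[[ 0.5426  0.1515]
 [ 0.5956 -0.0491]
 [ 0.4735 -0.0833]
 [ 0.4197  0.1171]] [np.float64(0.1276), np.float64(0.2075), np.float64(0.1268), np.float64(0.2075)]
c [0.50784174 0.03405069] ex [ 0.2571833  -0.96636264] yaw -1.310690000964726
crank pred [ 0.51941499 -0.00943563] drum [0.49755441 0.07270519] knob [ 0.5284164  -0.04325832]
hub meas z.075 [ 0.52063069 -0.01063271  0.075     ] lid [0.49823515 0.07172486 0.0635    ]
spool [0.51555552 0.04199543 0.1135    ] rel -0.005693642630256828 0.009497565163040539
green [0.692 0.006]
greytin [ 0.676 -0.237]
cup [ 0.693 -0.145]
c1 [ 0.644 -0.194]
c2 [ 0.591 -0.2  ]
y1 [ 0.51  -0.157]
y2 [ 0.442 -0.14 ]
y3 [ 0.351 -0.024]
pen [0.31  0.085]
[[-0.969  0.245 -0.001]
 [ 0.245  0.969 -0.002]
 [ 0.    -0.002 -1.   ]]
{'camera_matrix': array([[297.31863964,   0.        , 259.1579572 ],
       [  0.        , 297.31863964, 187.31259075],
       [  0.        ,   0.        ,   1.        ]]), 'xyz': array([0.06680673, 0.60247576, 0.37258944]), 'rotation': array([-0.12913331, -0.09982657,  0.60611283,  0.77845134])}
```

Emit:
send_rows(steps=[{"jaw": 100, "translation": [0, 0, 0], "turn": 0.133}, {"jaw": 100, "translation": [0, 0, 0], "turn": 0.133}, {"jaw": 100, "translation": [0, 0, 0], "turn": 0.133}, {"jaw": 100, "translation": [0, 0, 0], "turn": 0.133}, {"jaw": 100, "translation": [0, 0, 0], "turn": 0.133}, {"jaw": 100, "translation": [0, 0, 0], "turn": 0.133}, {"jaw": 100, "translation": [0, 0, 0], "turn": 0.133}, {"jaw": 100, "translation": [0, 0, 0], "turn": 0.133}, {"jaw": 100, "translation": [0, 0, 0], "turn": 0}], grip_force=30)

```text
time: 1.0
tcp_pos: [0.1472, 0.5817, 0.404]
eef_rot: [0.61, 0.792, -0.001, 0.0]
ft_force: [1.0, 1.2, -0.3]
width: 1.002
finger_force: 0.0
```

Emit:
send_rows(steps=[{"jaw": 100, "translation": [-0.77, 0.27, 0], "turn": 0}, {"jaw": 100, "translation": [-0.77, 0.27, 0], "turn": 0}, {"jaw": 100, "translation": [-0.77, 0.27, 0], "turn": 0}, {"jaw": 100, "translation": [-0.77, 0.27, 0], "turn": 0}, {"jaw": 100, "translation": [-0.77, 0.27, 0], "turn": 0}, {"jaw": 100, "translation": [-0.77, 0.27, 0], "turn": 0}, {"jaw": 100, "translation": [-0.77, 0.27, 0], "turn": 0}, {"jaw": 100, "translation": [-0.77, 0.27, 0], "turn": 0}, {"jaw": 100, "translation": [-0.77, 0.27, 0], "turn": 0}, {"jaw": 100, "translation": [-0.77, 0.27, 0], "turn": 0}, {"jaw": 100, "translation": [-0.77, 0.27, 0], "turn": 0}, {"jaw": 100, "translation": [-0.77, 0.27, 0], "turn": 0}, {"jaw": 100, "translation": [-0.77, 0.27, 0], "turn": 0}, {"jaw": 100, "translation": [-0.77, 0.27, 0], "turn": 0}, {"jaw": 100, "translation": [-0.77, 0.27, 0], "turn": 0}, {"jaw": 100, "translation": [-0.77, 0.27, 0], "turn": 0}, {"jaw": 100, "translation": [-0.77, 0.27, 0], "turn": 0}, {"jaw": 100, "translation": [-0.77, 0.27, 0], "turn": 0}, {"jaw": 100, "translation": [-0.77, 0.27, 0], "turn": 0}, {"jaw": 100, "translation": [0, 0, 0], "turn": 0}])

```text
time: 3.0
tcp_pos: [0.4967, 0.0659, 0.4037]
eef_rot: [0.61, 0.792, -0.001, -0.0]
ft_force: [-0.0, 0.3, 0.1]
width: 1.001
finger_force: 0.0
```

Run:
```python
from h import *
s=r.read_state();print(s["tcp_pos"],R.from_quat(s["eef_rot"]).as_matrix().round(3).tolist())
i=cams.camera_info("wrist");im=cams.get_image("wrist");print(i)
cv2.imwrite("pics/w1.png",cv2.resize(im,(768,576)))
```

```text
[0.49674257 0.06586971 0.4036693 ] [[-0.256, 0.967, -0.001], [0.967, 0.256, -0.001], [-0.001, -0.002, -1.0]]
{'camera_matrix': array([[297.31863964,   0.        , 259.1579572 ],
       [  0.        , 297.31863964, 187.31259075],
       [  0.        ,   0.        ,   1.        ]]), 'xyz': array([0.4755942 , 0.1465079 , 0.37253623]), 'rotation': array([-0.1621767 , -0.02049314,  0.12728858,  0.9783028 ])}
```

View pics/w1.png

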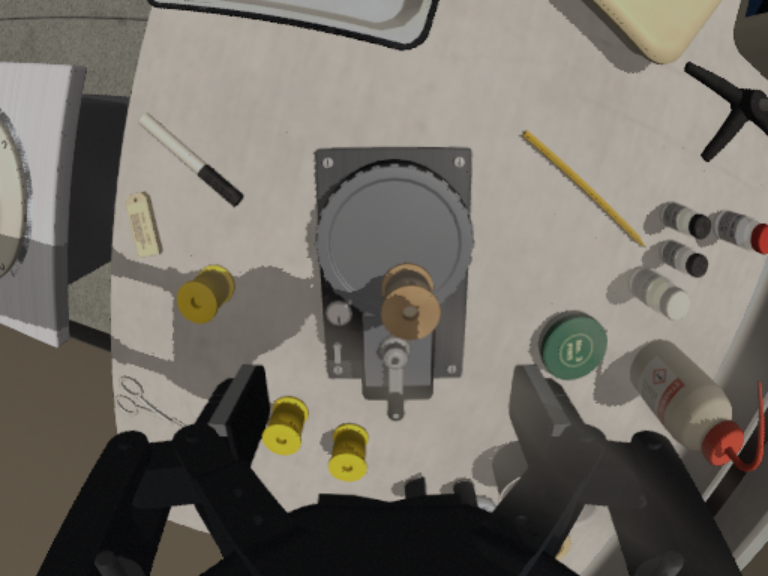

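The wrist view (768×576) shows the spool's top hole at (410,312), the hub at (396,352), the knob at about (396,405) and the lid centre at about (394,240).

Run:
```python
from h import *
g=lambda u,v,z:at("wrist",(u+.5)/1.5-.5,(v+.5)/1.5-.5,z).round(4)
print("spool",g(410,312,.1135),"hub",g(396,352,.08),"lid",g(394,242,.0635))
C=[g(*p,.011)[:2] for p in((315,150),(471,150),(464,377),(328,377))];print(C,np.mean(C,0),C[0]-C[3],C[1]-C[2])
for z in(.076,.1015):print("knob",g(396,408,z))
im=cv2.imread("pics/w1.png")[330:430,340:450];cv2.imwrite("pics/w1c.png",cv2.resize(im,None,fx=5,fy=5,interpolation=3))
```

```text
spool [0.5151 0.0463 0.1135] hub [ 5.191e-01 -4.000e-04  8.000e-02] lid [0.4973 0.0757 0.0635]
[array([0.4195, 0.1218]), array([0.5412, 0.1544]), array([ 0.5993, -0.0455]), array([ 0.4746, -0.0783])] [0.50865 0.0381 ] [-0.0551  0.2001] [-0.0581  0.1999]
knob [ 0.5333 -0.052   0.076 ]
knob [ 0.5282 -0.0348  0.1015]
```

View pics/w1c.png

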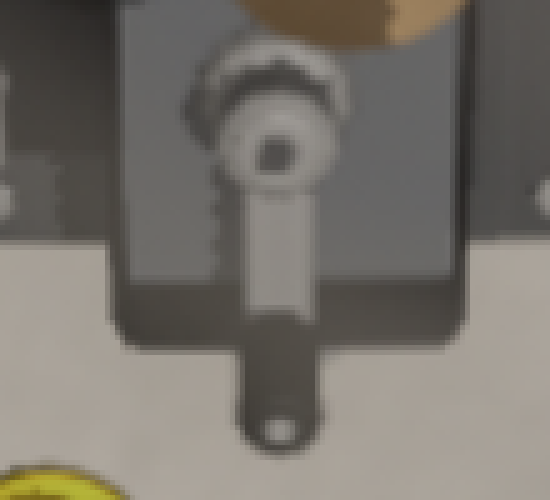

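Emit:
send_rows(steps=[{"jaw": 100, "translation": [-0.65, 0.31, 0], "turn": 0}, {"jaw": 100, "translation": [0, 0, 0.5], "turn": 0}, {"jaw": 100, "translation": [0, 0, 0.7], "turn": 0}, {"jaw": 100, "translation": [0, 0, 0.7], "turn": 0}, {"jaw": 100, "translation": [0, 0, 0.7], "turn": 0}, {"jaw": 100, "translation": [0, 0, 0.6], "turn": 0}, {"jaw": 100, "translation": [0, 0, 0.4], "turn": 0}, {"jaw": 100, "translation": [0, 0, 0.3], "turn": 0}, {"jaw": 30, "translation": [0, 0, 0], "turn": 0}, {"jaw": 30, "translation": [0, 0, 0], "turn": 0}, {"jaw": 30, "translation": [0, 0, 0], "turn": 0}, {"jaw": 30, "translation": [0, 0, 0], "turn": 0}, {"jaw": 30, "translation": [0, 0, 0], "turn": 0}, {"jaw": 30, "translation": [0, 0, 0], "turn": 0}, {"jaw": 30, "translation": [0, 0, 0], "turn": 0}, {"jaw": 30, "translation": [0, 0, 0], "turn": 0}], grip_force=25)

```text
time: 4.65
tcp_pos: [0.5144, 0.0466, 0.2503]
eef_rot: [0.61, 0.793, 0.001, 0.001]
ft_force: [0.1, 0.6, 5.7]
width: 0.435
finger_force: 25.4
```

Emit:
send_rows(steps=[{"jaw": 30, "translation": [0, 0, -0.2], "turn": 0}, {"jaw": 30, "translation": [0, 0, -0.5], "turn": 0}, {"jaw": 30, "translation": [0, 0, -0.7], "turn": 0}, {"jaw": 30, "translation": [0, 0, -0.6], "turn": 0}, {"jaw": 30, "translation": [-0.2, -0.1, -0.3], "turn": 0}, {"jaw": 30, "translation": [-0.4, -0.2, 0], "turn": 0}, {"jaw": 30, "translation": [-0.65, -0.35, 0], "turn": 0}, {"jaw": 30, "translation": [-0.65, -0.35, 0], "turn": 0}, {"jaw": 30, "translation": [-0.65, -0.35, 0], "turn": 0}, {"jaw": 30, "translation": [-0.65, -0.35, 0], "turn": 0}, {"jaw": 30, "translation": [-0.65, -0.35, 0], "turn": 0}, {"jaw": 30, "translation": [-0.65, -0.35, 0], "turn": 0}, {"jaw": 30, "translation": [-0.65, -0.35, 0], "turn": 0}, {"jaw": 30, "translation": [-0.65, -0.35, 0], "turn": 0}, {"jaw": 30, "translation": [-0.65, -0.35, 0], "turn": 0}, {"jaw": 30, "translation": [-0.5, -0.2, 0], "turn": 0}, {"jaw": 30, "translation": [-0.3, -0.1, 0], "turn": 0}, {"jaw": 30, "translation": [0, 0, 0], "turn": 0}, {"jaw": 30, "translation": [0, 0, 0], "turn": 0}])

```text
time: 6.55
tcp_pos: [0.4433, -0.2719, 0.3403]
eef_rot: [0.61, 0.792, 0.0, -0.001]
ft_force: [-0.1, 0.7, -0.2]
width: 0.439
finger_force: 25.2
```

Run:
```python
from h import *
s=r.read_state();print(s["tcp_pos"],s["width"])
a=cams.get_image("wrist");b=cams.get_image("scene");c=cams.get_image("top")
cv2.imwrite("pics/m1.png",np.hstack([cv2.resize(a,(400,300)),b[130:322,150:406].repeat(1,0).copy() if 0 else cv2.resize(b,(400,300))]))
```

```text
[ 0.4433318  -0.27187328  0.34032224] 0.4392981407892049
```

View pics/m1.png

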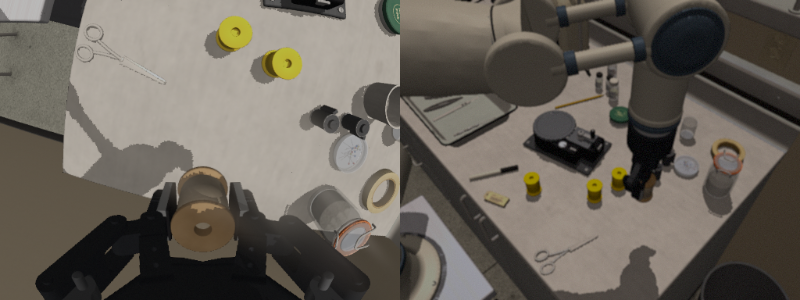

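Emit:
send_rows(steps=[{"jaw": 30, "translation": [0, 0, 0.4], "turn": 0}, {"jaw": 30, "translation": [0, 0, 0.6], "turn": 0}, {"jaw": 30, "translation": [0, 0, 0.6], "turn": 0}, {"jaw": 30, "translation": [0, 0, 0.6], "turn": 0}, {"jaw": 30, "translation": [0, 0, 0.6], "turn": 0}, {"jaw": 30, "translation": [0, 0, 0.5], "turn": 0}, {"jaw": 30, "translation": [0, 0, 0.3], "turn": 0}, {"jaw": 30, "translation": [0, 0, 0.1], "turn": 0}, {"jaw": 30, "translation": [0, 0, 0], "turn": 0}, {"jaw": 30, "translation": [0, 0, 0], "turn": 0}])

```text
time: 7.7
tcp_pos: [0.4437, -0.2722, 0.1938]
eef_rot: [0.61, 0.793, 0.0, 0.001]
ft_force: [-0.7, -0.3, -0.6]
width: 0.437
finger_force: 25.2
```

Expected contact is at z ≈ 0.187, so 6–7 mm remain.

Emit:
send_rows(steps=[{"jaw": 30, "translation": [0, 0, 0.08], "turn": 0}, {"jaw": 30, "translation": [0, 0, 0.04], "turn": 0}, {"jaw": 30, "translation": [0, 0, 0.02], "turn": 0}, {"jaw": 30, "translation": [0, 0, 0.0], "turn": 0}])

```text
time: 8.1
tcp_pos: [0.4433, -0.2721, 0.1871]
eef_rot: [0.61, 0.792, 0.0, -0.0]
ft_force: [-0.3, -0.8, -0.3]
width: 0.438
finger_force: 25.2
```

Emit:
send_rows(steps=[{"jaw": 30, "translation": [0, 0, 0.03], "turn": 0}, {"jaw": 30, "translation": [0, 0, 0.0], "turn": 0}, {"jaw": 30, "translation": [0, 0, 0.0], "turn": 0}])

```text
time: 8.4
tcp_pos: [0.4434, -0.2722, 0.1868]
eef_rot: [0.61, 0.792, -0.0, 0.0]
ft_force: [-1.9, 2.2, 5.7]
width: 0.433
finger_force: 25.7
```

Emit:
send_rows(steps=[{"jaw": 60, "translation": [0, 0, -0.02], "turn": 0}, {"jaw": 80, "translation": [0, 0, 0], "turn": 0}, {"jaw": 80, "translation": [0, 0, 0], "turn": 0}, {"jaw": 80, "translation": [0, 0, 0], "turn": 0}, {"jaw": 80, "translation": [0, 0, 0], "turn": 0}, {"jaw": 80, "translation": [0, 0, -0.3], "turn": 0}, {"jaw": 80, "translation": [0, 0, -0.7], "turn": 0}, {"jaw": 80, "translation": [0, 0, -0.9], "turn": 0}, {"jaw": 80, "translation": [0, 0, -0.9], "turn": 0}, {"jaw": 60, "translation": [0, 0, -0.5], "turn": 0}, {"jaw": 60, "translation": [0, 0, 0], "turn": 0}])

```text
time: 9.5
tcp_pos: [0.4437, -0.2724, 0.324]
eef_rot: [0.61, 0.793, 0.0, 0.004]
ft_force: [0.5, 0.4, -0.4]
width: 0.598
finger_force: 0.0
```

Run:
```python
from h import *
s=r.read_state();print(s["tcp_pos"],s["width"])
a=cams.get_image("wrist");c=cams.get_image("top")
cv2.imwrite("pics/m2.png",np.hstack([cv2.resize(a,(400,300)),cv2.resize(c,(400,300))]))
g=lambda u,v,z:at("top",160+(u+.5)/5.6-.5,160+(v+.5)/5.6-.5,z)
print("hub top", [g(397,190,z)[:2].round(4) for z in(.08,.09)])
o,d=ray("top",160+397/5.6,160+190/5.6);
```

```text
[ 0.44374226 -0.27240926  0.32404113] 0.598120195715795
hub top [array([ 0.5201, -0.011 ]), array([ 0.5192, -0.0117])]
```

View pics/m2.png

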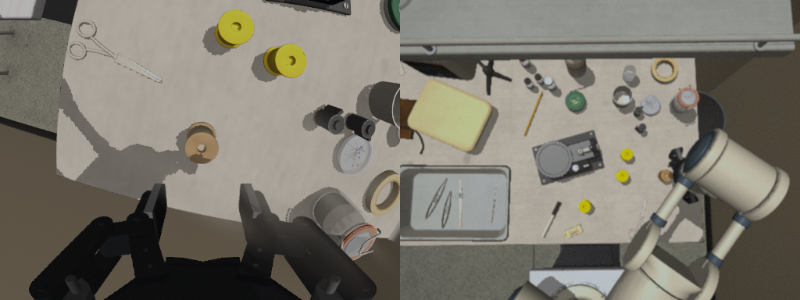

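The spool stands upright at wrist (201,145), with the fingers clear of it. Next I go to the knob.

Emit:
send_rows(steps=[{"jaw": 50, "translation": [0.3, 0.2, 0], "turn": 0}, {"jaw": 50, "translation": [0.6, 0.425, 0], "turn": 0}, {"jaw": 50, "translation": [0.6, 0.425, 0], "turn": 0}, {"jaw": 50, "translation": [0.6, 0.425, 0], "turn": 0}, {"jaw": 50, "translation": [0.6, 0.425, 0], "turn": 0}, {"jaw": 50, "translation": [0.6, 0.425, 0], "turn": 0}, {"jaw": 50, "translation": [0.6, 0.425, 0], "turn": 0}, {"jaw": 50, "translation": [0.6, 0.425, 0], "turn": 0}, {"jaw": 50, "translation": [0.4, 0.3, 0], "turn": 0}, {"jaw": 50, "translation": [0.14, 0.1, 0], "turn": 0}, {"jaw": 50, "translation": [0, 0, 0], "turn": 0}, {"jaw": 50, "translation": [0, 0, 0.7], "turn": 0}, {"jaw": 50, "translation": [0, 0, 0], "turn": 0}, {"jaw": 50, "translation": [0, 0, 0], "turn": 0}])

```text
time: 11.0
tcp_pos: [0.5294, -0.0413, 0.29]
eef_rot: [0.61, 0.792, -0.001, -0.001]
ft_force: [-0.8, 0.4, 0.8]
width: 0.498
finger_force: 0.0
```

Run:
```python
from h import *
s=r.read_state();print(s["tcp_pos"],R.from_quat(s["eef_rot"]).as_matrix().round(3).tolist())
a=cams.get_image("wrist")[130:346,110:400]
cv2.imwrite("pics/w2.png",cv2.resize(a,None,fx=2.7,fy=2.7,interpolation=3))
```

```text
[ 0.52944559 -0.04132563  0.28999813] [[-0.255, 0.967, -0.002], [0.967, 0.255, 0.0], [0.001, -0.002, -1.0]]
```

View pics/w2.png

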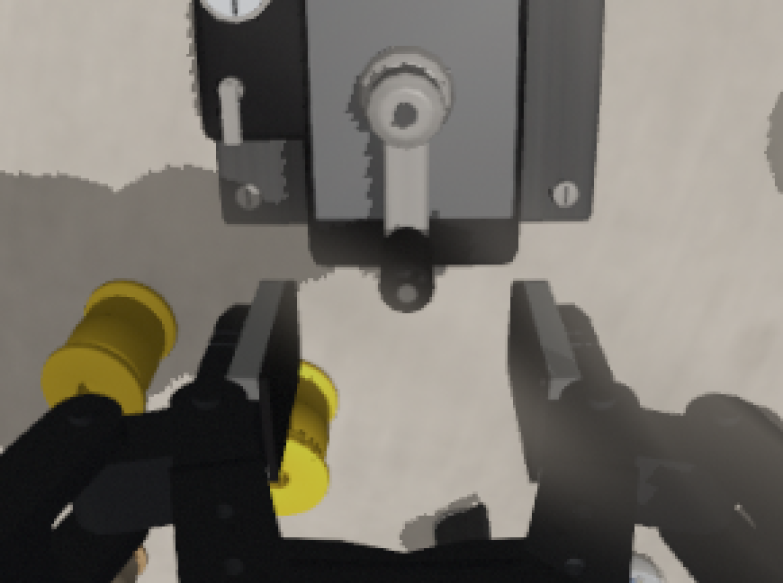

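The knob's top pin is at (407,293) in the crop, centred laterally between the pads (297 and 512).

Run:
```python
from h import *
g=lambda u,v,z:at("wrist",110+(u+.5)/2.7-.5,130+(v+.5)/2.7-.5,z).round(4)
print("knob top",g(407,293,.1015)); 
for z in(.08,.085,.09):print("hub",z,g(405,113,z))
```

```text
knob top [ 0.5314 -0.0439  0.1015]
hub 0.08 [ 0.5219 -0.0095  0.08  ]
hub 0.085 [ 0.5215 -0.0082  0.085 ]
hub 0.09 [ 0.5212 -0.0068  0.09  ]
```

Emit:
send_rows(steps=[{"jaw": 50, "translation": [-0.08, 0.02, 0], "turn": 0}, {"jaw": 50, "translation": [0, 0, 0.4], "turn": 0}, {"jaw": 50, "translation": [0, 0, 0.35], "turn": 0}, {"jaw": 50, "translation": [0, 0, 0.15], "turn": 0}, {"jaw": 50, "translation": [0, 0, 0], "turn": 0}, {"jaw": 5, "translation": [0, 0, 0], "turn": 0}, {"jaw": 5, "translation": [0, 0, 0], "turn": 0}, {"jaw": 5, "translation": [0, 0, 0], "turn": 0}, {"jaw": 5, "translation": [0, 0, 0], "turn": 0}, {"jaw": 5, "translation": [0, 0, 0], "turn": 0}, {"jaw": 5, "translation": [0, 0, 0], "turn": 0}], grip_force=40)

```text
time: 12.15
tcp_pos: [0.5314, -0.0437, 0.2552]
eef_rot: [0.61, 0.792, -0.0, 0.0]
ft_force: [-3.9, -2.0, 4.3]
width: 0.131
finger_force: 39.1
```

Emit:
send_rows(steps=[{"jaw": 5, "translation": [0.067, -0.335, 0], "turn": 0}, {"jaw": 5, "translation": [0.19, -0.284, 0], "turn": 0}, {"jaw": 5, "translation": [0.284, -0.19, 0], "turn": 0}, {"jaw": 5, "translation": [0.335, -0.067, 0], "turn": 0}])

```text
time: 12.55
tcp_pos: [0.4879, -0.0198, 0.2554]
eef_rot: [0.611, 0.792, -0.002, 0.001]
ft_force: [-3.1, -5.0, 3.8]
width: 0.126
finger_force: 39.6
```

Emit:
send_rows(steps=[{"jaw": 5, "translation": [0.335, 0.067, 0], "turn": 0}, {"jaw": 5, "translation": [0.284, 0.19, 0], "turn": 0}, {"jaw": 5, "translation": [0.19, 0.284, 0], "turn": 0}, {"jaw": 5, "translation": [0.067, 0.335, 0], "turn": 0}])

```text
time: 12.95
tcp_pos: [0.5135, 0.0246, 0.2551]
eef_rot: [0.61, 0.793, -0.0, 0.0]
ft_force: [-3.1, -8.0, 1.4]
width: 0.128
finger_force: 39.5
```

Emit:
send_rows(steps=[{"jaw": 5, "translation": [-0.067, 0.335, 0], "turn": 0}, {"jaw": 5, "translation": [-0.19, 0.284, 0], "turn": 0}, {"jaw": 5, "translation": [-0.284, 0.19, 0], "turn": 0}, {"jaw": 5, "translation": [-0.335, 0.067, 0], "turn": 0}])

```text
time: 13.35
tcp_pos: [0.5561, -0.0003, 0.2547]
eef_rot: [0.609, 0.793, -0.001, -0.002]
ft_force: [-13.4, 3.3, 7.5]
width: 0.128
finger_force: 40.1
```

Emit:
send_rows(steps=[{"jaw": 5, "translation": [-0.335, -0.067, 0], "turn": 0}, {"jaw": 5, "translation": [-0.284, -0.19, 0], "turn": 0}, {"jaw": 5, "translation": [-0.19, -0.284, 0], "turn": 0}, {"jaw": 5, "translation": [-0.067, -0.335, 0], "turn": 0}])

```text
time: 13.75
tcp_pos: [0.5326, -0.0433, 0.2554]
eef_rot: [0.61, 0.793, 0.003, 0.002]
ft_force: [5.6, 3.8, -1.3]
width: 0.127
finger_force: 39.3
```

Emit:
send_rows(steps=[{"jaw": 5, "translation": [0.067, -0.335, 0], "turn": 0}, {"jaw": 5, "translation": [0.19, -0.284, 0], "turn": 0}, {"jaw": 5, "translation": [0.284, -0.19, 0], "turn": 0}, {"jaw": 5, "translation": [0.335, -0.067, 0], "turn": 0}])

```text
time: 14.15
tcp_pos: [0.4881, -0.0204, 0.2554]
eef_rot: [0.611, 0.792, -0.002, 0.002]
ft_force: [-2.9, -7.2, 4.2]
width: 0.132
finger_force: 40.0
```

Emit:
send_rows(steps=[{"jaw": 5, "translation": [0.335, 0.047, 0], "turn": 0}, {"jaw": 5, "translation": [0.284, 0.19, 0], "turn": 0}, {"jaw": 5, "translation": [0.19, 0.284, 0], "turn": 0}, {"jaw": 5, "translation": [0.067, 0.335, 0], "turn": 0}])

```text
time: 14.55
tcp_pos: [0.5126, 0.0243, 0.2551]
eef_rot: [0.61, 0.793, -0.001, 0.0]
ft_force: [-3.8, -7.9, 2.5]
width: 0.132
finger_force: 39.8
```

Emit:
send_rows(steps=[{"jaw": 5, "translation": [-0.067, 0.335, 0], "turn": 0}, {"jaw": 5, "translation": [-0.19, 0.284, 0], "turn": 0}, {"jaw": 5, "translation": [-0.284, 0.19, 0], "turn": 0}, {"jaw": 5, "translation": [-0.335, 0.067, 0], "turn": 0}])

```text
time: 14.95
tcp_pos: [0.5556, -0.0003, 0.2548]
eef_rot: [0.609, 0.793, -0.0, -0.002]
ft_force: [-9.8, 2.4, 4.8]
width: 0.13
finger_force: 40.2
```

Tangential force is −4.8 N at 1.75 turns, so film is still pulling.

Emit:
send_rows(steps=[{"jaw": 5, "translation": [-0.335, -0.067, 0], "turn": 0}, {"jaw": 5, "translation": [-0.284, -0.19, 0], "turn": 0}, {"jaw": 5, "translation": [-0.19, -0.284, 0], "turn": 0}, {"jaw": 5, "translation": [-0.067, -0.335, 0], "turn": 0}])

```text
time: 15.35
tcp_pos: [0.531, -0.044, 0.2552]
eef_rot: [0.61, 0.793, 0.001, 0.001]
ft_force: [-0.3, 3.2, 1.9]
width: 0.132
finger_force: 39.9
```

Tangential force fell to −0.5 N at 2.0 turns. I confirm with a small further move of 22.5°.

Emit:
send_rows(steps=[{"jaw": 5, "translation": [0.03, -0.17, 0], "turn": 0}, {"jaw": 5, "translation": [0.037, -0.165, 0], "turn": 0}])

```text
time: 15.55
tcp_pos: [0.517, -0.0449, 0.2553]
eef_rot: [0.61, 0.792, 0.0, 0.001]
ft_force: [-0.2, -1.2, 3.5]
width: 0.131
finger_force: 40.0
```

```bash
cat > t.py <<'E'
from h import *
s=r.read_state();ex=np.array([.257,-.966]);ey=np.array([.966,.257]);p=s["tcp_pos"][:2]-[.522,-.0102]
a=np.array([p@ex,p@ey]);q=np.arctan2(-a[1],a[0]);t=-np.sin(q)*ex-np.cos(q)*ey;n=np.cos(q)*ex-np.sin(q)*ey
print("q",np.degrees(q),"rad mm",1e3*np.hypot(*a),"Ft",s["ft_force"][:2]@t,"Fr",s["ft_force"][:2]@n,s["ft_force"],s["tcp_pos"],s["width"])
E
python3 t.py
```

```text
q 23.119275822203214 rad mm 35.033922104486074 Ft 0.013316899986909754 Fr 1.22354766123124 [-0.18821391 -1.20955074  3.46099316] [ 0.51698839 -0.04488769  0.25530141] 0.13098886934058257
```

Free: tangential force ≈ 0. Next I draw the crank straight up.

Emit:
send_rows(steps=[{"jaw": 5, "translation": [0, 0, 0], "turn": 0}, {"jaw": 5, "translation": [0, 0, -0.06], "turn": 0}, {"jaw": 5, "translation": [0, 0, -0.06], "turn": 0}, {"jaw": 5, "translation": [0, 0, -0.06], "turn": 0}, {"jaw": 5, "translation": [0, 0, -0.06], "turn": 0}, {"jaw": 5, "translation": [0, 0, -0.06], "turn": 0}, {"jaw": 5, "translation": [0, 0, -0.05], "turn": 0}, {"jaw": 5, "translation": [0, 0, 0], "turn": 0}])

```text
time: 16.35
tcp_pos: [0.5172, -0.0446, 0.269]
eef_rot: [0.61, 0.792, 0.0, 0.0]
ft_force: [-0.7, -3.4, -1.7]
width: 0.127
finger_force: 39.4
```

Emit:
send_rows(steps=[{"jaw": 5, "translation": [0, 0, -0.04], "turn": 0}, {"jaw": 5, "translation": [0, 0, -0.02], "turn": 0}, {"jaw": 5, "translation": [0, 0, 0], "turn": 0}])

```text
time: 16.65
tcp_pos: [0.5169, -0.0445, 0.2701]
eef_rot: [0.61, 0.793, -0.0, -0.001]
ft_force: [-0.1, -1.9, -8.6]
width: 0.129
finger_force: 39.1
```

Emit:
send_rows(steps=[{"jaw": 5, "translation": [0, 0, 0.03], "turn": 0}, {"jaw": 60, "translation": [0, 0, 0], "turn": 0}, {"jaw": 60, "translation": [0, 0, 0], "turn": 0}, {"jaw": 60, "translation": [0, 0, 0], "turn": 0}, {"jaw": 60, "translation": [0, 0, 0], "turn": 0}, {"jaw": 60, "translation": [0, 0, 0], "turn": 0}, {"jaw": 60, "translation": [0, 0, -0.3], "turn": 0}, {"jaw": 60, "translation": [0, 0, -0.6], "turn": 0}, {"jaw": 60, "translation": [0, 0, -0.9], "turn": 0}, {"jaw": 60, "translation": [0.5, 0, -0.5], "turn": 0}, {"jaw": 60, "translation": [0.5, 0, 0], "turn": 0}, {"jaw": 60, "translation": [0.5, 0, 0], "turn": 0}, {"jaw": 60, "translation": [0, 0, 0], "turn": 0}])

```text
time: 17.95
tcp_pos: [0.5013, 0.015, 0.3634]
eef_rot: [0.609, 0.793, 0.001, 0.0]
ft_force: [-0.0, -0.1, 1.0]
width: 0.598
finger_force: 0.0
```

Run:
```python
from h import *
print(r.read_state()["tcp_pos"])
a=cams.get_image("wrist");b=cams.get_image("scene")
cv2.imwrite("pics/m3.png",np.hstack([cv2.resize(a[120:330,130:410],(400,300)),cv2.resize(b[110:290,150:390],(400,300))]))
```

```text
[0.50130939 0.01501848 0.36339906]
```

View pics/m3.png

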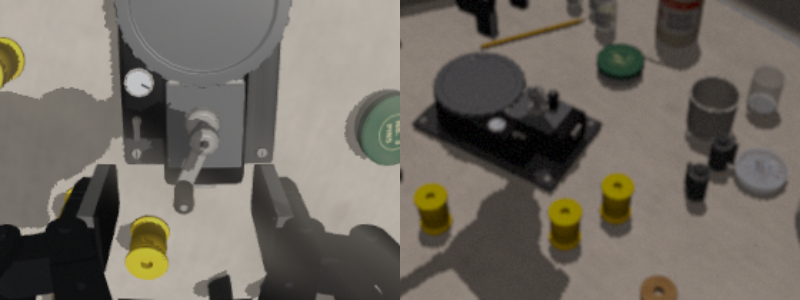

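The wrist view shows the crank's knob at (183,208) with a longer post, and the spool still upright. I check the knob's height from the ray, then hand in.

Run:
```python
from h import *
o,d=ray("wrist",130+183*.7,120+207*.7)
# height at which ray is nearest the knob's known xy
k=np.array([.517,-.0449]);t=((k-o[:2])@d[:2])/(d[:2]@d[:2]);print("knob top z",(o+t*d)[2],"miss",np.linalg.norm((o+t*d)[:2]-k))
```

```text
knob top z 0.11644431700878627 miss 0.0002068209094423259
```

Knob top is at 116.4 mm against 115.5 mm expected, so the crank is fully up.

```bash
python3 -c "
from cell import r
print(r.job_done())"
```

```text
the job is handed in; nothing more can be done
None
```

I handed the job in: the spool stands upright on the bench, the crank ran free between 1.75 and 2 turns and was stopped at 2.06 (less than a third of a turn past), and it was then drawn up to its stop and let go; the judge's verdict was not shown.

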